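# Start and screw home a canister lid

## Robot

A 6-joint arm with a two-finger parallel gripper is mounted at the origin on a cart in front of the work surface, level with it; the furniture and walls round the work are solid. World frame = base frame: x ahead of the robot, y to its left, z up, the work surface at z = 0. Lengths are in m, angles in degrees, forces in N, time in s.
With the tool pointing down it reaches from about 0.3 to 0.75 m from the base axis. Payload 8.5 kg.
Tool frame: the origin (TCP) lies on the centre line of the jaws, within the pads' length; the fingertips stand 11 mm ahead of it and the grasp point (between the pads) lies 8 mm behind it; z points along the fingers, y is the line along which they close (so a half turn about z gives the same grasp; the last joint's range is limited). The gripper opens to 85 mm and grips with 20 to 120 N. Pads are 22 mm wide; open, the fingers measure 114 mm over their backs; the gripper's body (76 mm by 85 mm) begins 54 mm behind the grasp point. The pads swing forward as they close: fully open they stand 13 mm farther back than shut.
Start: joints at [53.382, 21.807, 74.336, -0, 83.858, -12.336], TCP at [0.226, 0.501, 0.242] pointing down, gripper open.
Joint ranges: [-178.18, 178.18], [-50.72, 133.34], [12.68, 142.11], [-81.47, 261.47], [9.98, 163.14], [-165.26, 165.26]. Speed limits (degrees/s): [136.94, 136.94, 180, 180, 180, 180].

## Interface

Orientations are given as a 3x3 rotation matrix whose columns are the frame's x, y, z axes.
In Python, from rig import env, get_image, close_job gives the robot as it stands (env), with the cameras as plain functions and the job as plain functions.
- The arm moves only by the shell command python3 nudge.py 'ROWS' [FORCE]. ROWS is a JSON list of rows, 1 to 10 of them, each of 5 numbers: dx, dy, dz in m, then a turn about the tool's z in degrees, then the finger opening in m; each row shifts and turns the commanded pose from where the row before left it, along the tool's axes as they then stand; what a row does not reach is not made up. A row lasts 1/10 s, in which the tool goes at most 0.05 m and 8.59 degrees, less where a joint would pass 70% of its speed; a pose out of reach is approached as far as the arm can. The fingers move at their own pace and stop on an object; FORCE is the grip in N (left out, the last holds). Time passes only in rows, so rows that do not move let the fingers close. It prints the time, the measured TCP pose, the force, the opening and the grip force at its end.
- env.observe(): the state, without advancing time (a new reading comes with each control period).
- get_image(name): name is "scene" or "side" or "wrist"; returns a dict with "pixels" (384x512x3 uint8, red, green, blue), "K" (3x3 intrinsics, pixels), "extrinsics" (4x4, takes a point from world to camera coordinates). Camera axes: x right, y down, z forward; pixel columns grow to the right and rows downward; lengths in m; the calibration is good to about 2 mm. A picture is of the moment at which its call begins. There is no depth.
- close_job(): hands the job in; it is judged then, once.
The state is a dict: "time_s": time; "q": joint angles; "qvel": joint speeds; "joint_efforts": joint torques, N m; "position": TCP position; "tool_rot": TCP orientation; "ft_force": force on the tool from outside, world axes, zero at the start; "wrist_torque": the same for the moment, N m; "grip_width": finger opening in m; "gripper_force": force on a finger pad.
Only numpy, scipy, OpenCV 4.12 (cv2) and the standard library are available. Lean on these libraries where they do the work, as an engineer would, in place of code of your own. Each camera call takes 0.05 s, during which the arm holds its last target. There are 200 camera calls.

## Task

The screw lid of the taller of the two clamped steel canisters has only been set on top of its thread and stands proud. Without lifting it off, turn it backward (counter-clockwise seen from above) until it drops into the thread start, then screw it forward (clockwise) all the way to its stop and let go. Leave the lid of the shorter canister, which is already shut, as it is.

Things in the scene. Friction and masses are not known exactly. Their poses are not given: they have to be found in the camera images.
- tall_canister: Taller steel canister, fixed: body 84 mm across, 100 mm high to its shoulder, held by grey jaws on a round dark foot plate 112 mm across; above the shoulder a threaded neck, rim at 124 mm. Origin: centre of the underside, z up. A small dark round stud on the shoulder at its +x marks a thread start; a dark bar mark 74 degrees clockwise of it, seen from above, marks the closed stop.
- tall_lid: Its loose white screw lid, about 80 g: ribbed disc 70 mm across, 26 mm high, with a grip bar across the top 14 mm wide, 58 long (along x), 26 high; the bar's +x end is pointed. Origin: centre of the lower edge, z up. Starts on the ledge, 117 mm above the canister's origin, pointed end 36 to 68 degrees clockwise of the stud. Up there ribs stop it 14 degrees past the stud and 74 before it.
- thread_start (a point): Top of the round stud, 38 mm from the canister's axis, 103 mm above its origin. With the pointed end of the lid turned back over it (within 12 degrees) the lid can drop 13 mm, to 104 mm: by itself if the grip is slack, or when lowered in the grip. It then turns clockwise easily to the stop, pointed end at the bar mark, without sinking further. Side play 2 mm.
- short_lid_tip (a point): Pointed end of the grip bar on the lid of the shorter canister, at the top of the bar, 30 mm from the lid's axis. That canister and lid look the same but stand 40 mm lower, and the lid is already shut (bar top 116 mm above the table). The lid is loose on its thread: leave it alone.

How it is judged (in metres and radians):
On the way:
1. the tall canister's lid is turned back to the thread start and has dropped into it (z of tall_lid in the frame of tall_canister below 0.109 m and angle between the x axis of tall_lid and the x axis of tall_canister, either way round below 0.6 rad), for 0.1 s.
At the end, for the whole second after the job is handed in: The tall canister's lid sits level and at rest on the neck, down to within 3.5 mm of its seated height, and screwed forward at least 60 degrees from the thread start (the stop is at 74) (z of tall_lid in the frame of tall_canister below 0.1075 m and horizontal distance between tall_lid and tall_canister below 0.006 m and angle between the x axis of tall_lid and the x axis of tall_canister, either way round above 1.05 rad and angle between tall_lid's own z axis and vertical below 0.1 rad and linear speed of tall_lid below 0.02 m/s); the robot touches nothing.
It fails at once if the tall canister's lid is lifted off (raised more than 15 mm above where it started) (z of tall_lid in the frame of tall_canister above 0.132 m).
It fails at once if the shut lid of the short canister is turned or shifted (its tip moves more than 12 mm) (distance of short_lid_tip from where it was at the start of the episode above 0.012 m).
It also fails if it takes over 38 s, if anything falls off the work surface, if the arm or the gripper's body presses on something with over 40 N, if the wrist force passes 120 N, or if a joint passes its speed limit or range.

## Working session

There is one attempt and no reset: what is moved stays moved. The work goes in short steps, Python scripts to look and compute and a shell command to move; the robot and the scene stay as the last step left them, time stands still between calls to the robot, and variables do not carry over. Pictures are saved under pics/ and viewed, at most 10 in all, crops included, and the job is handed in when it is done.

```bash
ls; mkdir -p pics
python3 - <<'E'
from rig import env, get_image, close_job
import cv2,numpy as np
for n in ("scene","side","wrist"):
    d=get_image(n); cv2.imwrite(f"pics/{n}0.png",d["pixels"][:,:,::-1]); np.savez(f"pics/{n}0.npz",**d)
    E=d["extrinsics"]; print(n,d["K"].tolist(),(-E[:3,:3].T@E[:3,3]).round(3),E[2,:3].round(2))
o=env.observe(); print({k:np.round(v,3).tolist() for k,v in o.items()})
a=[cv2.imread(f"pics/{n}0.png") for n in ("scene","side","wrist")]
cv2.imwrite("pics/all0.png",np.vstack([np.hstack(a[:2]),np.hstack([a[2],a[2]*0])])[:, :][:768,:1024])
E
```

```text
nudge.py
pics
rig.py
scene [[464.2585803365196, 0.0, 252.86954599626432], [0.0, 464.2585803365196, 189.09118573522161], [0.0, 0.0, 1.0]] [-0.13  -0.821  0.714] [ 0.54  0.67 -0.51]
side [[370.8176297173457, 0.0, 255.0937895862958], [0.0, 370.8176297173457, 191.02801512317998], [0.0, 0.0, 1.0]] [ 0.339 -0.809  0.577] [ 0.17  0.84 -0.52]
wrist [[294.3617401895503, 0.0, 255.9672123074498], [0.0, 294.3617401895503, 194.77735115132708], [0.0, 0.0, 1.0]] [0.159 0.531 0.372] [ 0.26 -0.12 -0.96]
{'time_s': 0.15, 'q': [53.381, 21.832, 74.371, 0.0, 83.859, -12.337], 'qvel': [-0.062, -0.149, -0.302, -0.058, 0.034, 0.008], 'joint_efforts': [0.002, -44.862, -23.134, -0.0, 0.004, 0.0], 'position': [0.226, 0.501, 0.242], 'tool_rot': [[-0.912, 0.411, -0.001], [0.411, 0.912, -0.001], [0.0, -0.001, -1.0]], 'ft_force': [-0.027, -1.133, -0.098], 'wrist_torque': [0.003, 0.01, -0.042], 'gripper_force': 0.0, 'grip_width': 0.086}
```

View pics/scene0.png

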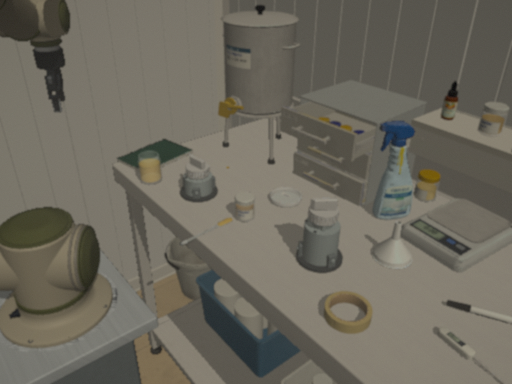

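View pics/side0.png

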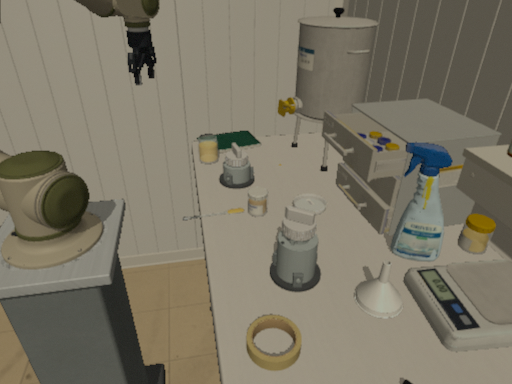

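View pics/wrist0.png

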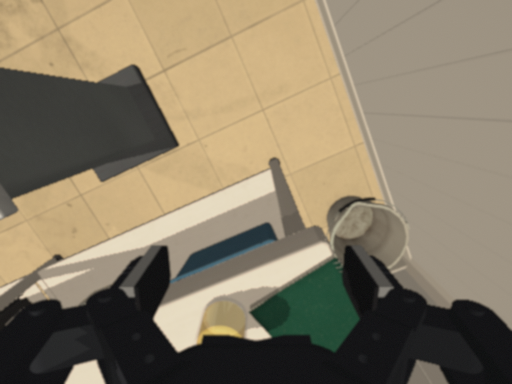

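Scene view: the tall canister is at about (320,240) with its lid bar at (323,205); the short one is at (198,183). In the side view they are at (296,255), with the bar at (299,214), and (237,168). The wrist view shows only the bench edge. Next I'll triangulate and enlarge.

```bash
cat > h.py <<'E'
import numpy as np,cv2
def ray(d,uv):
    E=d["extrinsics"];R=E[:3,:3];c=-R.T@E[:3,3]
    v=R.T@np.linalg.inv(d["K"])@[uv[0],uv[1],1.]
    return c,v/np.linalg.norm(v)
def plane(d,uv,z):
    c,v=ray(d,uv); return c+v*(z-c[2])/v[2]
def tri(a,b):
    A=0;y=0;L=[ray(*a),ray(*b)]
    for c,v in L:
        P=np.eye(3)-np.outer(v,v);A=A+P;y=y+P@c
    X=np.linalg.solve(A,y); return X,max(np.linalg.norm((np.eye(3)-np.outer(v,v))@(X-c)) for c,v in L)
def proj(d,X):
    E=d["extrinsics"];p=d["K"]@(E[:3,:3]@X+E[:3,3]);return p[:2]/p[2]
E
python3 - <<'E'
import numpy as np,cv2
from h import *
s=np.load("pics/scene0.npz");t=np.load("pics/side0.npz")
print(tri((s,(323,205)),(t,(299,214)))); print(tri((s,(199,165)),(t,(236,152))))
# dark foot ellipse
for d,u in((s,(320,257)),(t,(296,270))): print(plane(d,u,0.01))
a=cv2.resize(s["pixels"][190:275,275:365],None,fx=6,fy=6,interpolation=2)
b=cv2.resize(t["pixels"][200:290,255:340],None,fx=5.67,fy=5.67,interpolation=2)
h=min(len(a),len(b)); o=np.hstack([a[:h],b[:h]]); o=cv2.resize(o,None,fx=.78,fy=.78); print(o.shape)
cv2.imwrite("pics/c1.png",o[:,:,::-1])
E
```

```text
(array([ 0.54849168, -0.2289606 ,  0.15388694]), np.float64(0.0029604685822172414))
(array([0.4845759 , 0.18946955, 0.10308505]), np.float64(0.0025484008864059575))
[ 0.5444968  -0.24001429  0.01      ]
[ 0.55179507 -0.23191988  0.01      ]
(398, 797, 3)
```

View pics/c1.png

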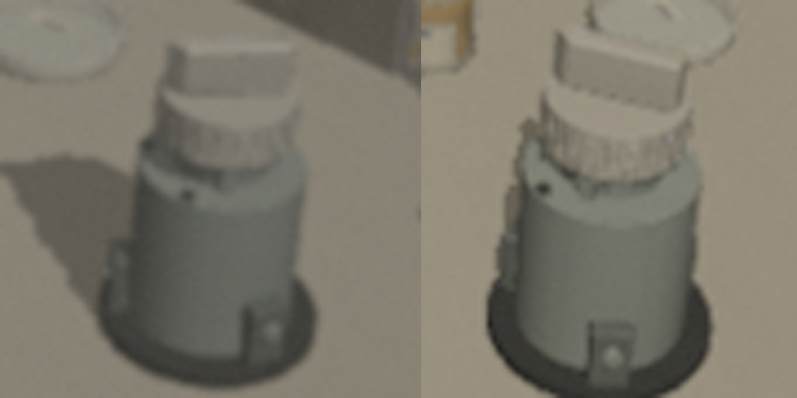

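Run:
```python
import numpy as np,cv2
from h import *
s=np.load("pics/scene0.npz");t=np.load("pics/side0.npz")
S=lambda x,y:(s,(275+x/4.68,190+y/4.68)); T=lambda x,y:(t,(255+(x-421)/4.42,200+y/4.42))
for n,a,b in (("stud",S(188,195),T(544,188)),("mark?",S(147,145),T(528,128)),("barL",S(168,42),T(558,30)),("barR",S(297,47),T(686,68)),("neckmark",S(222,180),T(588,185)),("lidedgeL",S(160,85),T(545,97)),("lidedgeR",S(299,105),T(691,118))):
    X,e=tri(a,b); print(n,X.round(4),round(e,4), plane(*a,X[2])[:2].round(3),plane(*b,X[2])[:2].round(3))
# foot plate extents
for f in(0,.005,.01): print(plane(*S(208,313),f).round(3),plane(*T(600,325),f).round(3))
```

```text
stud [ 0.5139 -0.2444  0.1014] 0.0007 [ 0.513 -0.245] [ 0.514 -0.243]
mark? [ 0.5132 -0.2159  0.115 ] 0.0004 [ 0.513 -0.216] [ 0.513 -0.215]
barL [ 0.5258 -0.2125  0.1669] 0.0001 [ 0.526 -0.212] [ 0.526 -0.213]
barR [ 0.5732 -0.2519  0.166 ] 0.0005 [ 0.572 -0.253] [ 0.574 -0.251]
neckmark [ 0.5338 -0.2476  0.103 ] 0.0005 [ 0.533 -0.248] [ 0.534 -0.247]
lidedgeL [ 0.5205 -0.2167  0.14  ] 0.0058 [ 0.527 -0.208] [ 0.517 -0.226]
lidedgeR [ 0.5781 -0.2523  0.1347] 0.0036 [ 0.574 -0.257] [ 0.581 -0.247]
[ 0.553 -0.231  0.   ] [ 0.551 -0.232  0.   ]
[ 0.549 -0.235  0.005] [ 0.549 -0.237  0.005]
[ 0.544 -0.239  0.01 ] [ 0.548 -0.242  0.01 ]
```

The crops show the stud at scene (315,232) and side (283,243). The bar's left end is the pointed one: 140° world yaw against 198° for the stud, so 58° clockwise of it. The bar top is at about z 0.167. Moving to hover above it.

```bash
R='[-0.02985,-0.02675,0,0,0.085]'
python3 nudge.py '[[-0.03,-0.027,0,0,0.085],[-0.03,-0.027,0,0,0.085],[-0.03,-0.027,0,0,0.085],[-0.03,-0.027,0,0,0.085],[-0.03,-0.027,0,0,0.085],[-0.03,-0.027,0,0,0.085],[-0.03,-0.027,0,0,0.085],[-0.03,-0.027,0,0,0.085],[-0.03,-0.027,0,0,0.085],[-0.03,-0.027,0,0,0.085]]' | tail -c 600
python3 nudge.py '[[-0.03,-0.027,0,0,0.085],[-0.03,-0.027,0,0,0.085],[-0.03,-0.027,0,0,0.085],[-0.03,-0.027,0,0,0.085],[-0.03,-0.027,0,0,0.085],[-0.03,-0.027,0,0,0.085],[-0.03,-0.027,0,0,0.085],[-0.03,-0.027,0,0,0.085],[-0.027,-0.019,0,0,0.085],[-0.03,0,0,0,0.085]]' | tail -c 600
python3 nudge.py '[[0,0,0,8,0.06],[0,0,0,8,0.06],[0,0,0,0,0.06],[0,0,0,0,0.06]]' | tail -c 600
python3 - <<'E'
from rig import env, get_image, close_job
import cv2,numpy as np
for n in ("wrist",):
    d=get_image(n); cv2.imwrite(f"pics/{n}1.png",d["pixels"][:,:,::-1]); np.savez(f"pics/{n}1.npz",**d)
o=env.observe(); print({k:np.round(v,3).tolist() for k,v in o.items()})
E
```

```text
time_s: 1.15
position: [0.3889, 0.1303, 0.2423]
tool_rot: [[-0.912, 0.411, 0.0], [0.411, 0.912, 0.0], [0.0, 0.0, -1.0]]
ft_force: [0.6, 0.3, 0.3]
grip_width: 0.0849
gripper_force: 0.0
time_s: 2.15
position: [0.5626, -0.2072, 0.242]
tool_rot: [[-0.91, 0.414, -0.001], [0.414, 0.91, -0.0], [0.001, -0.0, -1.0]]
ft_force: [0.6, 0.7, 0.1]
grip_width: 0.0849
gripper_force: 0.0
time_s: 2.55
position: [0.5626, -0.2044, 0.2422]
tool_rot: [[-0.765, 0.644, -0.0], [0.644, 0.765, 0.0], [0.0, -0.0, -1.0]]
ft_force: [0.1, -1.0, 0.2]
grip_width: 0.0598
gripper_force: 0.0
{'time_s': 2.6, 'q': [-31.286, 26.77, 66.171, -0.001, 87.071, -81.2], 'qvel': [-0.016, -0.168, -0.119, 0.094, 0.007, 0.604], 'joint_efforts': [-0.059, -49.715, -23.627, -0.002, -0.002, 0.023], 'position': [0.563, -0.204, 0.242], 'tool_rot': [[-0.765, 0.644, -0.0], [0.644, 0.765, 0.0], [0.0, -0.0, -1.0]], 'ft_force': [0.809, 0.172, -0.076], 'wrist_torque': [-0.001, 0.018, -0.003], 'gripper_force': 0.0, 'grip_width': 0.06}
```

View pics/wrist1.png

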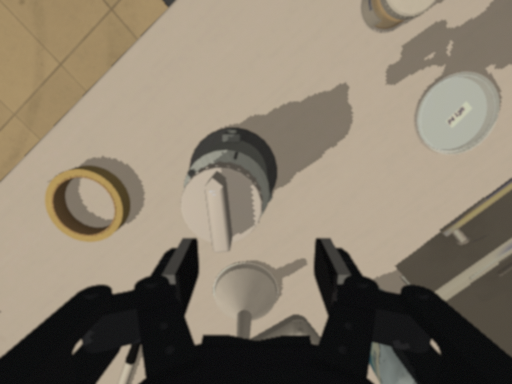

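The wrist view shows the lid at about (222,205), with the bar's pointed end at (216,173) toward the top and its square end at (222,250). The dark bar mark on the shoulder is at (236,155). I'll enlarge for a refined fix.

Run:
```python
import cv2,numpy as np
d=np.load("pics/wrist1.npz")
cv2.imwrite("pics/c2.png",cv2.resize(d["pixels"][120:260,170:290],None,fx=4.2,fy=4.2,interpolation=2)[:,:,::-1])
```

```text
(no output)
```

View pics/c2.png

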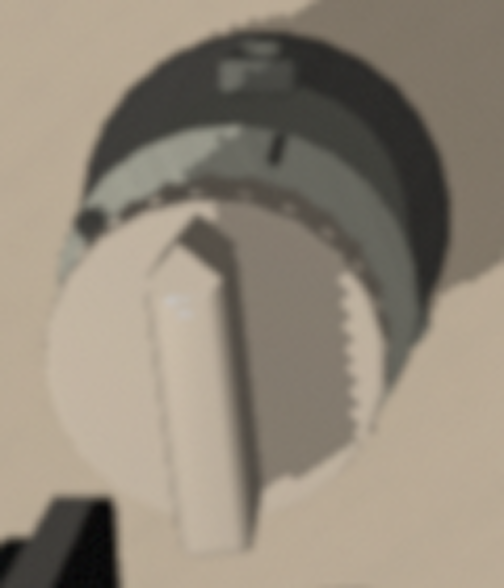

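Run:
```python
from h import *
d=np.load("pics/wrist1.npz");s=np.load("pics/scene0.npz");t=np.load("pics/side0.npz")
W=lambda x,y:(d,(170+x/4.2,120+y/4.2))
S=lambda x,y:(s,(275+x/4.68,190+y/4.68)); T=lambda x,y:(t,(255+(x-421)/4.42,200+y/4.42))
print("tip tri",tri(W(182,248),T(558,30)),tri(W(182,248),S(168,42)))
print("stud tri",tri(W(92,218),T(544,188)),tri(W(92,218),S(188,195)))
z=.1675
tip=plane(*W(182,248),z);a=plane(*W(185,550),z);b=plane(*W(250,548),z);e=(a+b)/2
ax=tip-e;print("bar",tip,e,"len",np.linalg.norm(ax),"yaw",np.degrees(np.arctan2(ax[1],ax[0])),"mid",(tip+e)/2,"w",np.linalg.norm(a-b))
c=plane(*W(217,360),.143);print("disc",c)
for n,p in(("stud",plane(*W(92,218),.103)),("mark",plane(*W(277,150),.1005))):
    v=p-(tip+e)/2;print(n,p,np.hypot(*v[:2]),np.degrees(np.arctan2(v[1],v[0])))
```

```text
tip tri (array([ 0.52518713, -0.21280033,  0.16688589]), np.float64(0.0005220280720467094)) (array([ 0.52493594, -0.21279674,  0.16741413]), np.float64(0.0003953516849979066))
stud tri (array([ 0.5135914 , -0.24173102,  0.10019303]), np.float64(0.0011531077000137837)) (array([ 0.51371312, -0.24279676,  0.09938735]), np.float64(0.00161288441848468))
bar [ 0.5246204  -0.21250799  0.1675    ] [ 0.57073699 -0.24585063  0.1675    ] len 0.056907568647571974 yaw 144.13278542184784 mid [ 0.54767869 -0.22917931  0.1675    ] w 0.011951581487726922
disc [ 0.54787002 -0.22908506  0.143     ]
stud [ 0.51240731 -0.24057367  0.103     ] 0.03706617905315916 -162.09704423546455
mark [ 0.52765545 -0.19946895  0.1005    ] 0.03582786511803679 123.97792158966992
```

```bash
python3 nudge.py '[[-0.005,-0.029,0,0,0.05],[0,0,0,-4,0.05],[0,0,0.03,0,0.05],[0,0,0.03,0,0.05],[0,0,0.022,0,0.05],[0,0,0,0,0.05],[0,0,0,0,0.05]]'
python3 nudge.py '[[0,0,0,0,0],[0,0,0,0,0],[0,0,0,0,0],[0,0,0,0,0],[0,0,0,0,0],[0,0,0,0,0]]' 30
python3 - <<'E'
from rig import env, get_image, close_job
import cv2,numpy as np
o=[]
for n in ("scene","side"):
    d=get_image(n); np.savez(f"pics/{n}2.npz",**d); o.append(d["pixels"])
a=cv2.resize(o[0][150:275,265:385],None,fx=3.3,fy=3.3,interpolation=2);b=cv2.resize(o[1][160:285,245:365],None,fx=3.3,fy=3.3,interpolation=2)
cv2.imwrite("pics/c3.png",np.hstack([a,b])[:,:,::-1])
E
```

```text
time_s: 3.3
position: [0.548, -0.23, 0.1611]
tool_rot: [[-0.807, 0.591, 0.001], [0.591, 0.807, -0.0], [-0.001, 0.0, -1.0]]
ft_force: [0.0, 0.2, -0.4]
grip_width: 0.0503
gripper_force: 0.0
time_s: 3.9
position: [0.5481, -0.23, 0.1615]
tool_rot: [[-0.806, 0.592, 0.002], [0.592, 0.806, -0.001], [-0.002, 0.0, -1.0]]
ft_force: [-1.5, 0.6, 6.2]
grip_width: 0.013
gripper_force: 32.6
```

View pics/c3.png

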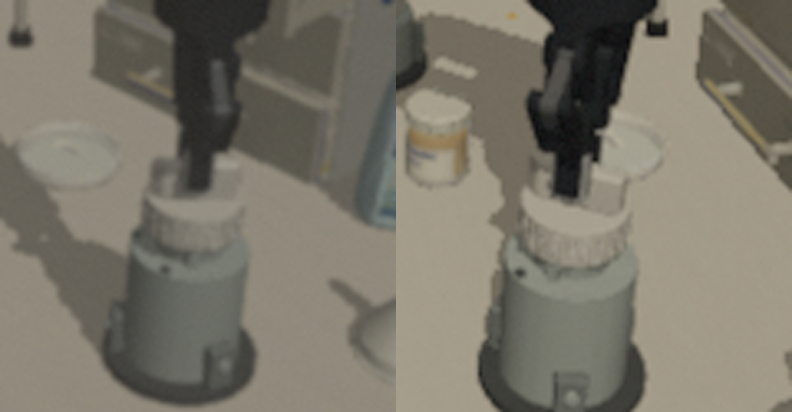

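The bar is held between the fingers at both views' lid, at about crop (198,180) and (575,185), and the lid is still proud. Turning it back.

```bash
python3 nudge.py '[[0,0,0,-7,0],[0,0,0,-7,0],[0,0,0,-7,0],[0,0,0,-7,0]]'; python3 nudge.py '[[0,0,0,-7,0],[0,0,0,-7,0],[0,0,0,-7,0],[0,0,0,-5,0],[0,0,0,0,0]]'
python3 - <<'E'
from rig import env, get_image, close_job
o=env.observe();print(o["q"],o["wrist_torque"],o["ft_force"])
E
```

```text
time_s: 4.4
position: [0.5482, -0.2302, 0.1615]
tool_rot: [[-0.99, 0.139, 0.002], [0.139, 0.99, -0.001], [-0.002, -0.001, -1.0]]
ft_force: [0.6, -0.1, 6.1]
grip_width: 0.0136
gripper_force: 32.5
time_s: 4.9
position: [0.5477, -0.2298, 0.1603]
tool_rot: [[-0.952, -0.305, -0.0], [-0.305, 0.952, 0.0], [0.0, 0.0, -1.0]]
ft_force: [-0.3, 1.1, -0.8]
grip_width: 0.013
gripper_force: 31.7
[-3.41727883e+01  3.00390348e+01  7.45962243e+01 -8.37129908e-04
  7.53775918e+01 -1.41936985e+02] [ 0.01262079 -0.02035114 -0.00596347] [-0.31460921  1.05603287 -0.79071288]
```

The support force has vanished, so the lid is over the thread start and hanging in the grip. Lowering.

```bash
python3 nudge.py '[[0,0,0.005,0,0],[0,0,0.005,0,0],[0,0,0,0,0]]'; python3 nudge.py '[[0,0,0.003,0,0],[0,0,0.001,0,0],[0,0,0,0,0],[0,0,0,0,0]]'
```

```text
time_s: 5.2
position: [0.5473, -0.2296, 0.1492]
tool_rot: [[-0.953, -0.303, -0.002], [-0.303, 0.953, 0.001], [0.001, 0.002, -1.0]]
ft_force: [-0.3, 0.2, -0.7]
grip_width: 0.0132
gripper_force: 31.7
time_s: 5.6
position: [0.5478, -0.2299, 0.1485]
tool_rot: [[-0.953, -0.304, 0.002], [-0.304, 0.953, -0.001], [-0.001, -0.002, -1.0]]
ft_force: [-5.8, 2.1, 14.6]
grip_width: 0.0131
gripper_force: 33.8
```

```bash
python3 nudge.py '[[0,0,-0.001,0,0],[0,0,0,7,0],[0,0,0,7,0],[0,0,0,7,0],[0,0,0,7,0],[0,0,0,7,0]]'; python3 nudge.py '[[0,0,0,7,0],[0,0,0,7,0],[0,0,0,7,0],[0,0,0,7,0],[0,0,0,5,0],[0,0,0,0,0]]';python3 nudge.py '[[0,0,0,3,0],[0,0,0,2,0],[0,0,0,0,0]]';  python3 - <<'E'
from rig import env, get_image, close_job
o=env.observe();print(o["q"],o["wrist_torque"],o["ft_force"])
E
```

```text
time_s: 6.2
position: [0.5481, -0.2301, 0.1485]
tool_rot: [[-0.953, 0.302, 0.002], [0.302, 0.953, -0.001], [-0.002, -0.001, -1.0]]
ft_force: [-1.9, 1.3, 6.4]
grip_width: 0.0131
gripper_force: 32.8
time_s: 6.8
position: [0.5483, -0.2302, 0.1485]
tool_rot: [[-0.637, 0.771, 0.002], [0.771, 0.637, -0.002], [-0.003, 0.001, -1.0]]
ft_force: [-0.3, 0.6, 6.4]
grip_width: 0.0132
gripper_force: 32.7
time_s: 7.1
position: [0.5483, -0.2302, 0.1485]
tool_rot: [[-0.568, 0.823, 0.002], [0.823, 0.568, -0.001], [-0.002, 0.001, -1.0]]
ft_force: [-0.8, 0.1, 7.2]
grip_width: 0.0132
gripper_force: 32.7
[-3.41712469e+01  3.06996474e+01  7.55254643e+01  5.45658450e-03
  7.36202093e+01 -6.88062144e+01] [0.17647556 0.09040434 0.02500229] [-0.78732767  0.11901979  7.16383427]
```

```bash
python3 nudge.py '[[0,0,0,0,0.05],[0,0,0,0,0.05],[0,0,0,0,0.05],[0,0,0,0,0.05],[0,0,-0.03,0,0.05],[0,0,-0.04,0,0.05],[0,0,-0.04,0,0.05],[0.04,0,0,0,0.05],[0,0,0,0,0.05],[0,0,0,0,0.05]]'
python3 - <<'E'
from rig import env, get_image, close_job
import cv2,numpy as np
o=[]
for n in ("scene","side","wrist"):
    d=get_image(n); np.savez(f"pics/{n}3.npz",**d); o.append(d["pixels"])
a=cv2.resize(o[0][150:275,265:385],None,fx=3.2,fy=3.2,interpolation=2);b=cv2.resize(o[1][160:285,245:365],None,fx=3.2,fy=3.2,interpolation=2)
cv2.imwrite("pics/c4.png",np.hstack([a,b])[:,:,::-1]);cv2.imwrite("pics/w3.png",o[2][:,:,::-1])
E
```

```text
time_s: 8.1
position: [0.5248, -0.1966, 0.2574]
tool_rot: [[-0.57, 0.822, 0.0], [0.822, 0.57, -0.0], [-0.0, -0.0, -1.0]]
ft_force: [0.3, -0.5, -0.0]
grip_width: 0.0503
gripper_force: 0.0
```

View pics/c4.png

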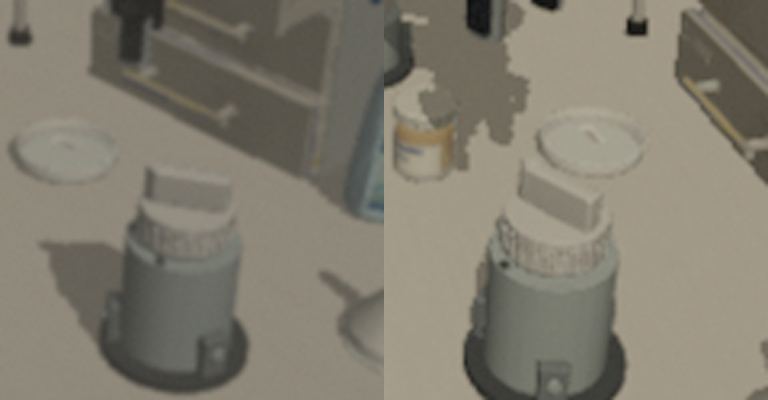

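View pics/w3.png

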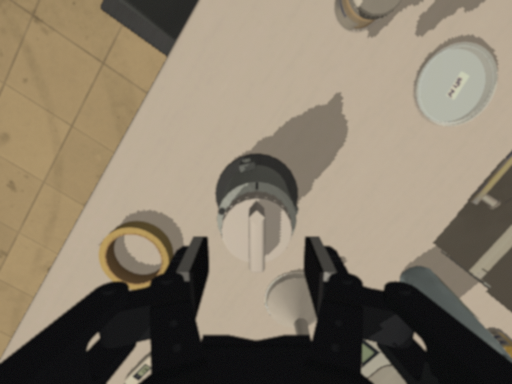

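The lid is down on the shoulder and level in both views. In the wrist view its pointed end (257,206) lines up with the bar mark (257,186). Handing in.

```bash
python3 -c "
from rig import env, get_image, close_job
print(close_job())"
```

```text
the job is handed in; nothing more can be done
None
```

The tall canister's lid was turned back until it dropped into the thread, then screwed clockwise about 73° to the bar mark and released; the short canister was not touched, and I handed the job in at about 8 s (no verdict was returned).

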